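# Put the blank first and index the photometer slide to its first notch

### The job

On the vial photometer, the green-capped sample and the white-capped blank stand in each other's wells: swap them while the slide is still drawn out, keeping both upright, so that the white-capped blank is fully home in the well nearest the hood and the green-capped sample fully home in the other. Then take the slide by its black knob and push it towards the hood until you feel its ball click into the first notch, without running on past it, and finish still gripping the knob with the slide resting in that notch while the zero is taken; leave the other vials and the timer alone.

Things in the scene. Friction and masses are not known exactly. Their poses are not given: they have to be found in the camera images.
- photometer: Fixed instrument. Grey base plate 116 x 345 x 10 mm with a rail; origin on the worktop under the rail's axis, y along the rail towards the hood, x to the back (away from the robot), z up. White housing behind the hood: x 49 to 111, y 53 to 203 mm, 102 mm high. The detent block (brass screw): x -66 to -38, y about 45 mm, 35 mm high. The worktop right of the base is free.
- slide (a joint): How far the slide has been pushed towards the hood along the photometer's +y (m); 0 = drawn right out, 0.185 = end; starts at 0. About 1.2 N of friction, no return spring. The first notch lies somewhere between 0.103 and 0.117 (the detent block is set differently each time), the second 0.065 further on.
- index_ball (a joint): How far the sprung detent ball has dropped towards the slide (m): about 0 riding on the slide's plain edge, 0.0025 fully in a notch. Notches are V-shaped, 11 mm wide along the rail, flanks at 35 degrees; the ball pushes with 9 to 10 N, so leaving a notch takes about 6 N above plain sliding, and a slide let go within 3 mm of the middle is drawn into it.
- well_1 (a point): Middle of the floor of the well nearest the hood (white dot), on the slide, 24 mm above the worktop. Square pocket 32 x 32 mm, sides along the photometer's x and y, 24 mm deep with a 3 mm chamfer; top of the black well block 48 mm above the worktop. Axes as the photometer's. 110 mm from point beam while the slide is out.
- well_2 (a point): The same for the other well (green dot), 65 mm from the first on the side away from the hood.
- knob (a point): Middle of the black upright knob of the slide, 24 mm in diameter, from 48 to 88 mm above the worktop; this point is 68 mm above it. Axes as the photometer's. It stands 90 mm from well_2, on the side away from the hood.
- sample_mid (a point): Middle of the green-capped clear vial (27 mm in diameter, 98 mm high with cap, about 45 g), 49 mm above its foot, z up along the vial. Starts in well_1. It meets fingers and wells like an upright 28 mm square bar 90 mm high, square to the wells at the start: keep it square to them.
- blank_mid (a point): The same for the white-capped clear vial. Starts in well_2.
- amber_vial_a: Bystander: an amber vial standing on the worktop (27 mm in diameter, 98 mm high), origin at its foot.
- amber_vial_b: Bystander: another amber vial, the same size, origin at its foot.
- timer: Bystander: grey kitchen-type timer, 62 x 62 x 18 mm, origin at its underside.
- beam (a point): Middle of the white hood's tunnel, 78 mm above the worktop, 110 mm from the photometer's origin along its y; axes as the photometer's. The hood is 80 mm long (y), 100 mm wide (x), its roof 141 mm high; the slide and its vials pass under it (tunnel 67 mm wide). A black detector 66 mm out on its front.
Things that resemble listed ones, but are neither listed nor needed, are in the scene too. Leave any purple or yellow look-alike of the part that bears sample_mid alone.

How it is judged:
By the outcome, as a careful person would: the job done as asked, in the order asked, and still so for the second after the job is handed in, while the arm keeps its last pose, push and grip.
It also fails if it takes over 72 s, if anything falls off the work surface, if the arm or the gripper's body presses on something with over 40 N, if the wrist force passes 120 N, or if a joint passes its speed limit or range.

### The arm

A 6-joint arm with a two-finger parallel gripper is mounted at the origin on a cart in front of the work surface, level with it; the furniture and walls round the work are solid. World frame = base frame: x ahead of the robot, y to its left, z up, the work surface at z = 0. Lengths are in m, angles in degrees, forces in N, time in s.
With the tool pointing down it reaches from about 0.425 to 1.125 m from the base axis. Payload 14.9 kg.
Tool frame: the origin (TCP) lies midway between the tips of the shut fingers; the grasp point (between the pads) lies 19 mm behind it; z points along the fingers, y is the line along which they close (so a half turn about z gives the same grasp; the last joint's range is limited). The gripper opens to 91 mm and grips with 3 to 60 N. Pads are 32 mm wide; open, the fingers measure 118 mm over their backs; the gripper's body (76 mm by 178 mm) begins 60 mm behind the grasp point.
Start: joints at [-79.257, 21.709, 99.362, -0, 58.929, -1.908], TCP at [0.153, -0.683, 0.214] pointing down, gripper open.
Joint ranges: [-158.91, 158.91], [-42.39, 125.64], [0.06, 152.35], [-60.88, 240.88], [17.5, 164.5], [-176.32, 176.32]. Speed limits (degrees/s): [108.29, 108.29, 136.94, 180, 180, 180].

### API

Orientations are given as [roll, pitch, yaw] about the fixed x, y, z axes, in that order (R = Rz(yaw) Ry(pitch) Rx(roll)).
In Python, from station import observe, grab_frame, close_job gives the robot as it stands.
- The arm moves only by the tool arm_command, never from a script. Its arguments are lists of equal length, an entry for each row: "claw": the finger opening in mm, from 0 to 91.2; "slide": the shift along the tool's x, y, z in mm, a list of three; "twist": the turn about the tool's z in degrees. A call has 1 to 8 rows; each row shifts and turns the commanded pose from where the row before left it, along the tool's axes as they then stand; what a row does not reach is not made up. A row lasts 1/10 s, in which the tool goes at most 50 mm and 8.59 degrees, less where a joint would pass 70% of its speed; a pose out of reach is approached as far as the arm can. A call with a gripper value outside its range is refused whole. The fingers move at their own pace and stop on an object; the grip force is fixed at half the most. Time passes only in rows, so rows that do not move let the fingers close. It gives the time, the measured TCP pose, the force, the opening and the grip force at its end, in the units of the state.
- observe(): the state, without advancing time (a new reading comes with each control period).
- grab_frame(name): name is "scene" or "top" or "wrist"; returns a dict with "img" (480x640x3 uint8, red, green, blue), "fov_y" (degrees; the focal length in pixels is half the picture's height over the tangent of half this angle, whatever the lens; pixels are square), "cx", "cy" (the principal point, pixels), "rvec" (rotation vector, rad) and "tvec" (3), from world to camera coordinates, as OpenCV has them; the wrist camera has in their place "tool_from_camera" (4x4, takes a point from camera to tool coordinates, whose origin is the TCP and whose axes are the flange's). Camera axes: x right, y down, z forward; pixel columns grow to the right and rows downward; lengths in m; the calibration is good to about 2 mm. A picture is of the moment at which its call begins: read the wrist's pose just before it. There is no depth.
- close_job(): hands the job in; it is judged then, once.
The state is a dict: "clock": time; "joint_pos": joint angles; "joint_velocities": joint speeds; "joint_torque": joint torques, N m; "eef_pos": TCP position; "orientation": TCP orientation; "contact_force": force on the tool from outside, world axes, zero at the start; "moment": the same for the moment, N m; "gripper_width": finger opening in m; "grip_force": force on a finger pad.
Only numpy, scipy, OpenCV 4.12 (cv2) and the standard library are available. Lean on these libraries where they do the work, as an engineer would, in place of code of your own. Each camera call takes 0.05 s, during which the arm holds its last target. There are 200 camera calls.

## Working session

There is one attempt and no reset: what is moved stays moved. The work goes in short steps, Python scripts to look and compute and a tool call to move; the robot and the scene stay as the last step left them, time stands still between calls to the robot, and variables do not carry over. Pictures are saved under pics/ and viewed, at most 10 in all, crops included, and the job is handed in when it is done.

Besides the shell and the picture viewer there is one more tool, called after "Request:" as name([rows], argument=value, ...), one row to a line, values as JSON. arm_command: Moves the arm, as the interface text tells. Its arguments: {"type":"object","properties":{"claw":{"type":"array"},"slide":{"type":"array"},"twist":{"type":"array"}},"required":["claw","slide","twist"]}

```bash
mkdir -p pics
cat > h.py <<'E'
import numpy as np,cv2
from station import observe,grab_frame
def save(n,f):
    r=grab_frame(n); cv2.imwrite('pics/'+f+'.png',r['img'][:,:,::-1]); np.save('pics/'+f+'.npy',r,allow_pickle=True); return r
def load(f): return np.load('pics/'+f+'.npy',allow_pickle=True).item()
def foc(r): return 240/np.tan(np.radians(r['fov_y'])/2)
def pose(s):
    from scipy.spatial.transform import Rotation as R
    T=np.eye(4);T[:3,:3]=R.from_euler('xyz',s['orientation'],degrees=True).as_matrix();T[:3,3]=s['eef_pos'];return T
def cam(r,T=None):
    if 'rvec' in r and r['rvec'] is not None:
        R=cv2.Rodrigues(np.array(r['rvec'],float))[0]; t=np.array(r['tvec']).ravel(); return R.T,-R.T@t
    M=T@np.array(r['tool_from_camera']); return M[:3,:3],M[:3,3]
def pt(r,u,v,z,T=None):
    A,c=cam(r,T); d=A@np.array([(u-r['cx'])/foc(r),(v-r['cy'])/foc(r),1]); return c+d*(z-c[2])/d[2]
def px(r,P,T=None):
    A,c=cam(r,T); q=A.T@(np.array(P)-c); return q[:2]/q[2]*foc(r)+[r['cx'],r['cy']]
E
python3 - <<'E'
from h import *
s=observe();print(s)
for n in ('scene','top'):
    r=save(n,n+'0');print(n,{k:v for k,v in r.items() if k!='img'})
E
```

```text
{'clock': 0.0, 'joint_pos': array([-7.92580777e+01,  2.17382465e+01,  9.93950345e+01,  3.74776084e-04,
        5.89286528e+01, -1.90839326e+00]), 'joint_velocities': array([-0.05836614,  0.00496548,  0.01876385, -0.02153578,  0.02971494,
       -0.02603443]), 'joint_torque': array([ 2.80244403e-04, -7.63729405e+01, -4.34364116e+01,  6.50661648e-02,
        4.23850212e-02, -1.22888509e-04]), 'eef_pos': array([ 0.15321784, -0.68262518,  0.2132965 ]), 'orientation': array([-1.79938111e+02, -2.38311494e-03,  1.26501207e+01]), 'contact_force': array([-0.17671133,  0.24584854,  0.2462945 ]), 'moment': array([ 0.0155134 , -0.0044874 ,  0.01858712]), 'grip_force': 0.0, 'gripper_width': 0.09151383551064675}
scene {'fov_y': 43.488131934940824, 'cx': 329.1434768647355, 'cy': 237.16744253383513, 'rvec': array([ 2.28096079, -0.50910532,  0.2289614 ]), 'tvec': array([-0.52054354,  0.15466465,  0.98068751])}
top {'fov_y': 44.66291586830637, 'cx': 321.9732469455651, 'cy': 234.2823175008179, 'rvec': array([ 2.12976339, -2.16995743,  0.16993873]), 'tvec': array([-0.05869159,  0.55439996,  1.01510583])}
```

View pics/top0.png

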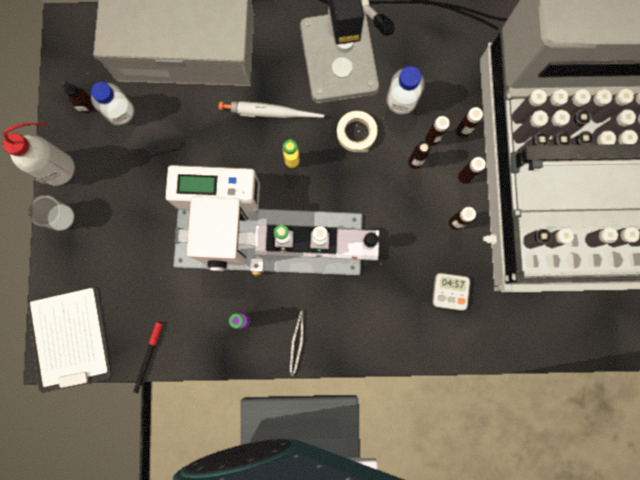

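View pics/scene0.png

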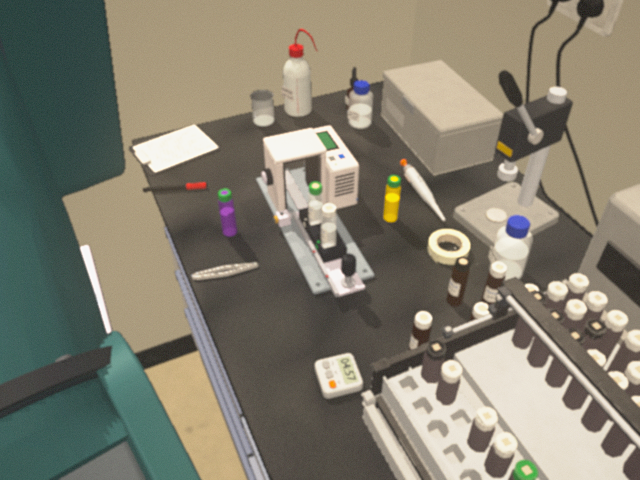

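In the top picture the green-capped candidates are the clear vial in the slide at (282,232), a purple look-alike at (238,321) and a yellow one at (291,150). The clear one on the slide fits. The blank is at (319,235), the knob at (371,240) and the hood at (213,227). I'll confirm in one crop.

Run:
```python
from h import *
r=load('top0')
c=r['img'][150:290,160:390,::-1]
cv2.imwrite('pics/c1.png',cv2.resize(c,None,fx=3.4,fy=3.4,interpolation=cv2.INTER_CUBIC))
for n,u,v,z in [('sample',282,231,.122),('blank',319.5,235,.122),('knob',371,240,.088)]: print(n,pt(r,u,v,z))
```

```text
sample [ 0.54797089 -0.00149035  0.122     ]
blank [ 0.54010073 -0.06391226  0.122     ]
knob [ 0.53477404 -0.15287144  0.088     ]
```

View pics/c1.png

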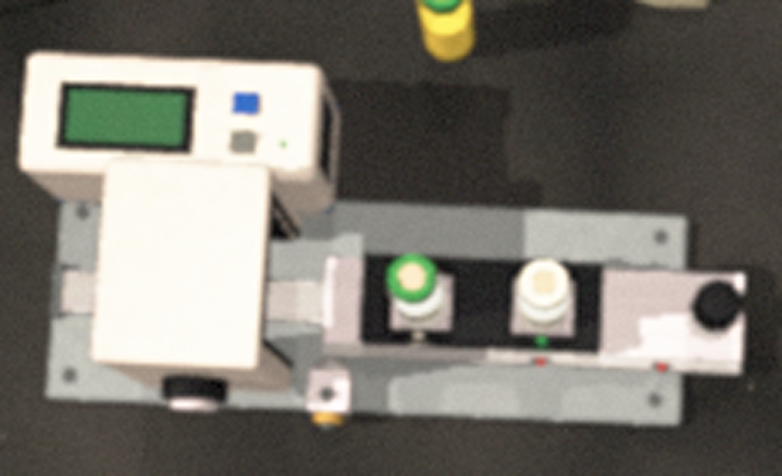

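The crop confirms it: the clear green-capped vial (412,277) is in the hood-side well, the clear white-capped one (543,279) is in the other, and the knob is at (716,305). Next I'll compute the photometer pose from the base corners.

Run:
```python
from h import *
r=load('top0')
f=lambda u,v,z: pt(r,160+(u+.5)/3.4-.5,150+(v+.5)/3.4-.5,z)
C=[f(*c,.01) for c in [(62,203),(687,217),(682,423),(48,396)]]
for c in C: print(c)
print('edges',[np.linalg.norm(C[i]-C[(i+1)%4]) for i in range(4)])
for a,b in [(0,1),(3,2)]:
    d=C[a]-C[b]; print('yaw',np.degrees(np.arctan2(-d[0],d[1])))
S,B,K=f(412,277,.122),f(543,279,.122),f(716,305,.088)
print(S,B,K)
for d in (S-B,S-K): print(np.linalg.norm(d[:2]),np.degrees(np.arctan2(-d[0],d[1])))
```

```text
[0.60976199 0.19896207 0.01      ]
[ 0.5958711 -0.1445913  0.01     ]
[ 0.48240103 -0.13854379  0.01      ]
[0.50344747 0.20475386 0.01      ]
edges [np.float64(0.343834085828256), np.float64(0.11363111629944973), np.float64(0.34394218984562563), np.float64(0.10647215835465133)]
yaw -2.3153774388241737
yaw -3.508224475970358
[5.47807531e-01 4.72528525e-04 1.22000000e-01] [ 0.54566088 -0.06377112  0.122     ] [ 0.53592478 -0.1515865   0.088     ]
0.06427950037243847 -1.91377909951021
0.15252261931333672 -4.468335871926443
```

Request:
arm_command([
  [0,0,0],
  [0,0,-5],
  [0,0,-5],
  [0,0,-5],
  [0,0,-5],
  [0,0,-5],
  [0,0,0],
  [0,0,0],
], claw=[91,91,91,91,91,91,91,91], twist=[-8.5,-8.5,-8.5,-8.5,-8.5,-8.5,-8.5,-8.5])

```text
clock: 0.9
eef_pos: [0.1532, -0.6829, 0.2388]
orientation: [-180.0, -0.0, 81.0]
contact_force: [0.4, 1.5, -0.1]
gripper_width: 0.0911
grip_force: 0.0
```

Request:
arm_command([
  [0,0,0],
  [42,22,0],
  [42,22,0],
  [42,22,0],
  [42,22,0],
  [42,22,0],
  [42,22,0],
  [42,22,0],
], claw=[91,91,91,91,91,91,91,91], twist=[-6.35,0,0,0,0,0,0,0])

```text
clock: 1.7
eef_pos: [0.3229, -0.3956, 0.2388]
orientation: [-180.0, -0.0, 87.0]
contact_force: [1.3, -0.8, 0.3]
gripper_width: 0.0907
grip_force: 0.0
```

Request:
arm_command([
  [42,22,0],
  [42,22,0],
  [42,22,0],
  [42,22,0],
  [42,22,0],
  [42,22,0],
  [42,22,0],
  [42,22,0],
], claw=[91,91,91,91,91,91,91,91], twist=[0,0,0,0,0,0,0,0])

```text
clock: 2.5
eef_pos: [0.5163, -0.0692, 0.2389]
orientation: [180.0, 0.0, 87.0]
contact_force: [-0.2, -1.1, 0.7]
gripper_width: 0.0913
grip_force: 0.0
```

Run:
```python
from h import *
s=observe();T=pose(s);np.save('T1.npy',T)
r=save('wrist','w1');print(s['eef_pos'],s['orientation'],r['fov_y'],r['tool_from_camera'])
for p in [(.5478,.0005,.122),(.5457,-.0638,.122),(.5359,-.1516,.088)]: print(px(r,p,T))
```

```text
[ 0.51634763 -0.06915385  0.23891145] [1.79999577e+02 1.19925692e-03 8.70115474e+01] 60.678143896387894 [[ 1.61832788e-03 -9.62226249e-01 -2.72246262e-01  7.71014431e-02]
 [ 9.99997832e-01  1.20055095e-03  1.70111697e-03 -6.69918535e-04]
 [-1.31001389e-03 -2.72248425e-01  9.62226106e-01 -1.70147640e-01]
 [ 0.00000000e+00  0.00000000e+00  0.00000000e+00  1.00000000e+00]]
[362.51923833 129.61653109]
[361.66159598 221.87939347]
[348.84366928 312.27946964]
```

View pics/w1.png

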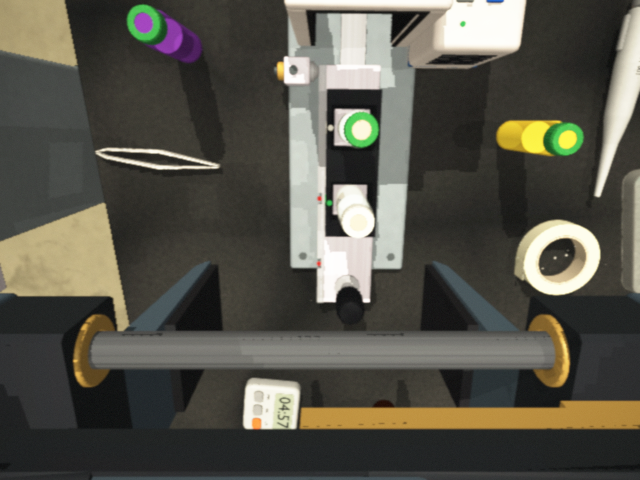

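The wrist view shows the sample cap at (360,130), the blank cap at (357,221), the knob at (350,305) and the black block at x 327–381. I'll zoom in to get the yaw and centre.

Run:
```python
from h import *
r=load('w1')
c=r['img'][50:330,270:450,::-1]
a=cv2.resize(c,None,fx=4.2,fy=4.2,interpolation=cv2.INTER_CUBIC)
cv2.imwrite('pics/c2.png',np.hstack([a[:590],np.zeros((590,8,3),np.uint8)])[:, :764])
```

```text
(no output)
```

View pics/c2.png

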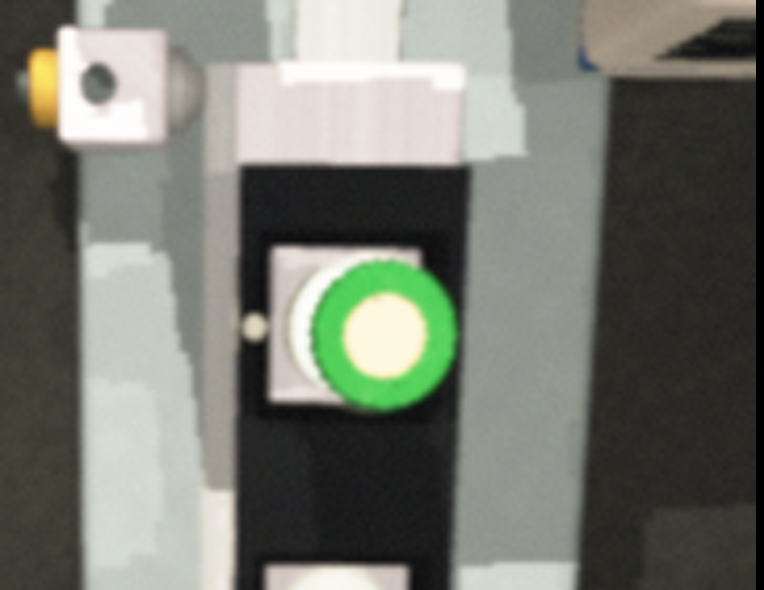

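Run:
```python
from h import *
r=load('w1');T=np.load('T1.npy')
f=lambda u,v,z: pt(r,270+(u+.5)/4.2-.5,50+(v+.5)/4.2-.5,z,T)
for n,a,b,z in [('blkL',(240,167),(235,588),.048),('blkR',(469,167),(452,588),.048),('baseL',(78,200),(85,588),.01),('baseR',(608,80),(577,588),.01)]:
    A,B=f(*a,z),f(*b,z); d=A-B; print(n,A,B,np.degrees(np.arctan2(-d[0],d[1])))
print('cap',f(384,335,.122),'dot',f(254,327,.048))
for n,u,v,z in [('blank',357,221,.122),('knob',350,306,.088),('base bl',291,268,.01),('base br',403,268,.01),('wellL',333,180,.048)]: print(n,pt(r,u,v,z,T))
```

```text
blkL [0.52612005 0.03245304 0.048     ] [ 0.52114572 -0.05122894  0.048     ] -3.401842282699753
blkR [0.57136491 0.03016854 0.048     ] [ 0.56689131 -0.05355276  0.048     ] -3.0586621302386097
baseL [0.49093531 0.03000198 0.01      ] [ 0.48635864 -0.05567519  0.01      ] -3.057695251178612
baseR [0.60696312 0.04873247 0.01      ] [ 0.60099049 -0.06149835  0.01      ] -3.101423042044012
cap [0.54680767 0.0007049  0.122     ] dot [0.52752274 0.00175533 0.048     ]
blank [ 0.54236346 -0.06297797  0.122     ]
knob [ 0.53707624 -0.14576683  0.088     ]
base bl [ 0.48172787 -0.13710952  0.01      ]
base br [ 0.59738483 -0.14301598  0.01      ]
wellL [ 0.52808561 -0.04304202  0.048     ]
```

Request:
arm_command([
  [36,13.5,0],
  [36,13.5,0],
  [0,0,40],
  [0,0,40],
  [0,0,40],
  [0,0,30],
  [0,0,14],
  [0,0,0],
], claw=[91,91,91,91,91,91,91,91], twist=[0.1,0,0,0,0,0,0,0])

```text
clock: 3.35
eef_pos: [0.5455, -0.0007, 0.0735]
orientation: [-179.8, 0.0, 86.9]
contact_force: [0.3, -0.4, -0.5]
gripper_width: 0.0911
grip_force: 0.0
```

Request:
arm_command([
  [0,0,0],
  [0,0,0],
  [0,0,0],
  [0,0,0],
  [0,0,0],
  [0,0,0],
  [0,0,0],
  [0,0,0],
], claw=[20,20,20,20,20,20,20,20], twist=[0,0,0,0,0,0,0,0])

```text
clock: 4.15
eef_pos: [0.5466, -0.0007, 0.0749]
orientation: [-180.0, 0.0, 86.9]
contact_force: [-0.0, -0.1, -0.9]
gripper_width: 0.0298
grip_force: 0.0
```

Request:
arm_command([
  [0,0,0],
  [0,0,0],
  [0,0,0],
  [0,0,0],
], claw=[20,20,20,20], twist=[0,0,0,0])

```text
clock: 4.55
eef_pos: [0.5466, -0.0007, 0.0749]
orientation: [-180.0, 0.0, 86.9]
contact_force: [-0.2, -0.8, -0.2]
gripper_width: 0.0272
grip_force: 30.0
```

Request:
arm_command([
  [0,0,-8],
  [0,0,-15],
  [0,0,-20],
  [0,0,-25],
  [0,0,-25],
  [0,0,-20],
  [0,0,-7],
  [0,0,0],
], claw=[20,20,20,20,20,20,20,20], twist=[0,0,0,0,0,0,0,0])

```text
clock: 5.35
eef_pos: [0.5472, -0.0007, 0.1964]
orientation: [179.9, -0.0, 86.9]
contact_force: [0.1, 0.1, -0.5]
gripper_width: 0.0269
grip_force: 30.0
```

Request:
arm_command([
  [-20,0,0],
  [-35,0,0],
  [-40,0,0],
  [-40,0,0],
  [-40,0,0],
  [-35,0,0],
  [-20,0,0],
  [0,0,0],
], claw=[20,20,20,20,20,20,20,20], twist=[0,0,0,0,0,0,0,0])

```text
clock: 6.15
eef_pos: [0.5335, -0.2322, 0.1938]
orientation: [-179.9, -0.0, 86.8]
contact_force: [0.5, 1.1, -0.2]
gripper_width: 0.0267
grip_force: 30.0
```

Run:
```python
from h import *
r=save('scene','s1')
cv2.imwrite('pics/s1c.png',cv2.resize(r['img'][120:400,220:560,::-1],None,fx=2,fy=2))
t=load('top0')
for u,v in [(455,223),(462,216)]: print(pt(t,u,v,.0),pt(t,u,v,.098))
print(px(r,(.5335,-.2322,0)))
```

```text
[ 0.57630931 -0.32115177  0.        ] [ 0.56026659 -0.29725046  0.098     ]
[ 0.58948988 -0.33513269  0.        ] [ 0.57225767 -0.30996966  0.098     ]
[365.96868427 324.64597476]
```

View pics/s1c.png

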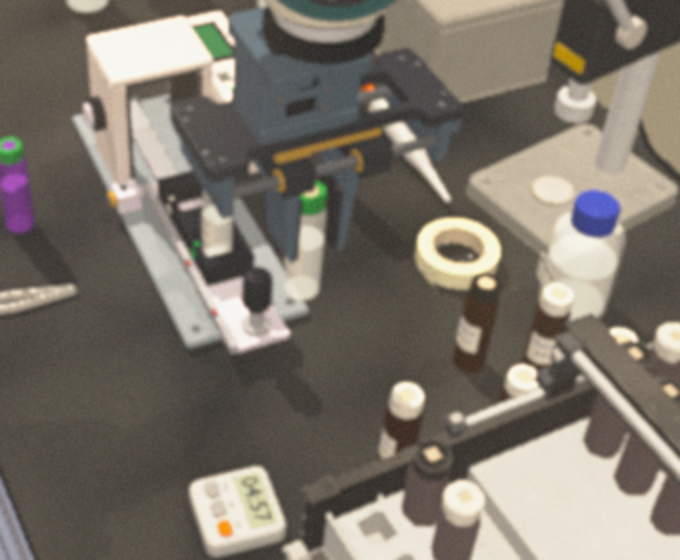

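The sample hangs upright in the fingers (crop 305,240). The landing spot at crop (292,409) is clear of the knob, timer and amber vials, so I'll lower it.

Request:
arm_command([
  [0,0,15],
  [0,0,30],
  [0,0,35],
  [0,0,30],
  [0,0,18],
  [0,0,10],
  [0,0,3],
  [0,0,0],
], claw=[20,20,20,20,20,20,20,20], twist=[0,0,0,0,0,0,0,0])

```text
clock: 7.0
eef_pos: [0.5342, -0.2299, 0.0538]
orientation: [-180.0, -0.0, 86.9]
contact_force: [0.5, -0.3, -0.6]
gripper_width: 0.0271
grip_force: 30.0
```

Request:
arm_command([
  [0,0,1],
  [0,0,1],
  [0,0,0.5],
  [0,0,0],
], claw=[20,20,20,20], twist=[0,0,0,0])

```text
clock: 7.4
eef_pos: [0.5343, -0.2305, 0.0518]
orientation: [180.0, 0.0, 86.9]
contact_force: [-0.4, -0.3, -0.8]
gripper_width: 0.0266
grip_force: 30.0
```

Request:
arm_command([
  [0,0,0.5],
  [0,0,0.5],
  [0,0,0.5],
  [0,0,0],
  [0,0,0],
], claw=[20,20,20,20,20], twist=[0,0,0,0,0])

```text
clock: 7.9
eef_pos: [0.5343, -0.2305, 0.0508]
orientation: [-180.0, -0.0, 86.9]
contact_force: [-5.8, 2.2, 15.9]
gripper_width: 0.0271
grip_force: 30.0
```

Request:
arm_command([
  [0,0,-0.4],
  [0,0,0],
  [0,0,0],
  [0,0,0],
  [0,0,0],
  [0,0,0],
  [0,0,0],
  [0,0,0],
], claw=[20,20,40,60,91,91,91,91], twist=[0,0,0,0,0,0,0,0])

```text
clock: 8.7
eef_pos: [0.5342, -0.2304, 0.0503]
orientation: [-180.0, -0.0, 86.9]
contact_force: [-0.1, 0.6, 0.2]
gripper_width: 0.0721
grip_force: 0.0
```

Request:
arm_command([
  [0,0,-10],
  [0,0,-25],
  [0,0,-35],
  [0,0,-35],
  [0,0,-20],
  [30,0,0],
  [45,0,0],
  [45,0,0],
], claw=[91,91,91,91,91,91,91,91], twist=[0,0,0,0,0,0,0,0])

```text
clock: 9.5
eef_pos: [0.5407, -0.1095, 0.1764]
orientation: [179.9, 0.0, 86.8]
contact_force: [0.6, 0.2, -0.0]
gripper_width: 0.091
grip_force: 0.0
```

Request:
arm_command([
  [26.5,0,0],
  [20,0,0],
  [0,0,20],
  [0,0,35],
  [0,0,30],
  [0,0,15],
  [0,0,0],
  [0,0,0],
], claw=[91,91,91,91,91,91,91,91], twist=[0,0,0,0,0,0,0,0])

```text
clock: 10.3
eef_pos: [0.5438, -0.0643, 0.0764]
orientation: [180.0, 0.0, 86.9]
contact_force: [0.8, 0.1, 0.4]
gripper_width: 0.0913
grip_force: 0.0
```

Request:
arm_command([
  [0,0,0],
  [0,0,0],
  [0,0,0],
  [0,0,0],
  [0,0,0],
  [0,0,0],
  [0,0,0],
  [0,0,0],
], claw=[20,20,20,20,20,20,20,20], twist=[0,0,0,0,0,0,0,0])

```text
clock: 11.1
eef_pos: [0.5431, -0.0641, 0.0753]
orientation: [-180.0, -0.0, 86.9]
contact_force: [-0.0, -0.1, 0.2]
gripper_width: 0.0297
grip_force: 0.0
```

Request:
arm_command([
  [0,0,0],
  [0,0,0],
  [0,0,0],
  [0,0,0],
], claw=[20,20,20,20], twist=[0,0,0,0])

```text
clock: 11.5
eef_pos: [0.5431, -0.0641, 0.0753]
orientation: [-180.0, -0.0, 86.9]
contact_force: [-0.9, 0.0, -0.2]
gripper_width: 0.0274
grip_force: 30.0
```

Request:
arm_command([
  [0,0,-8],
  [0,0,-18],
  [0,0,-18],
  [0,0,-6],
  [15,0,0],
  [30,0,0],
  [20,0,0],
  [0,0,0],
], claw=[20,20,20,20,20,20,20,20], twist=[0,0,0,0,0,0,0,0])

```text
clock: 12.3
eef_pos: [0.5462, 0.0032, 0.1246]
orientation: [-179.9, -0.0, 87.0]
contact_force: [-0.5, 0.0, 0.0]
gripper_width: 0.027
grip_force: 30.0
```

Request:
arm_command([
  [0,0,12],
  [0,0,10],
  [0,0,6],
  [0,0,4],
  [0,0,4],
  [0,0,4],
  [0,0,4],
  [0,0,3],
], claw=[20,20,20,20,20,20,20,20], twist=[0,0,0,0,0,0,0,0])

```text
clock: 13.1
eef_pos: [0.5467, 0.0008, 0.0781]
orientation: [180.0, -0.0, 86.9]
contact_force: [-0.2, 0.2, -0.0]
gripper_width: 0.0274
grip_force: 30.0
```

No resistance, so it is inside the well. I'll lower it the rest of the way until it touches.

Request:
arm_command([
  [0,0,1],
  [0,0,1],
  [0,0,0.7],
  [0,0,0.3],
  [0,0,0.2],
  [0,0,0],
], claw=[20,20,20,20,20,20], twist=[0,0,0,0,0,0])

```text
clock: 13.7
eef_pos: [0.5468, 0.0008, 0.0753]
orientation: [180.0, 0.0, 86.9]
contact_force: [-0.5, -0.5, 2.0]
gripper_width: 0.0269
grip_force: 30.0
```

Request:
arm_command([
  [0,0,0],
  [0,0,0],
  [0,0,0],
  [0,0,0],
  [0,0,0],
  [0,0,-12],
  [0,0,-30],
  [0,0,-28],
], claw=[30,50,70,91,91,91,91,91], twist=[0,0,0,0,0,0,0,0])

```text
clock: 14.5
eef_pos: [0.5465, 0.0008, 0.1466]
orientation: [-180.0, 0.0, 86.9]
contact_force: [0.7, 0.0, 0.7]
gripper_width: 0.0832
grip_force: 0.0
```

Request:
arm_command([
  [-25,0,0],
  [-45,0,0],
  [-45,0,0],
  [-45,0,0],
  [-45,0,0],
  [-26.6,0,0],
  [0,0,0],
  [0,0,0],
], claw=[91,91,91,91,91,91,91,91], twist=[0,0,0,0,0,0,0,0])

```text
clock: 15.3
eef_pos: [0.5341, -0.2308, 0.1457]
orientation: [180.0, 0.0, 86.8]
contact_force: [0.2, 0.5, 0.1]
gripper_width: 0.0911
grip_force: 0.0
```

Request:
arm_command([
  [0,0,20],
  [0,0,35],
  [0,0,30],
  [0,0,9],
  [0,0,0],
  [0,0,0],
  [0,0,0],
  [0,0,0],
], claw=[91,91,91,91,91,60,20,20], twist=[0,0,0,0,0,0,0,0])

```text
clock: 16.1
eef_pos: [0.5348, -0.2307, 0.0524]
orientation: [179.9, 0.0, 86.9]
contact_force: [0.6, -0.2, 1.0]
gripper_width: 0.0703
grip_force: 0.0
```

Request:
arm_command([
  [0,0,0],
  [0,0,0],
  [0,0,0],
  [0,0,0],
  [0,0,0],
  [0,0,0],
  [0,0,0],
  [0,0,0],
], claw=[20,20,20,20,20,20,20,20], twist=[0,0,0,0,0,0,0,0])

```text
clock: 16.9
eef_pos: [0.5341, -0.2305, 0.0511]
orientation: [-180.0, -0.0, 86.9]
contact_force: [1.0, 0.1, -0.1]
gripper_width: 0.0268
grip_force: 30.0
```

Request:
arm_command([
  [0,0,0],
  [0,0,0],
  [0,0,0],
  [0,0,0],
], claw=[20,20,20,20], twist=[0,0,0,0])

```text
clock: 17.3
eef_pos: [0.5341, -0.2305, 0.0511]
orientation: [-180.0, -0.0, 86.9]
contact_force: [-0.3, 0.1, -0.5]
gripper_width: 0.0269
grip_force: 30.0
```

Request:
arm_command([
  [0,0,-8],
  [0,0,-22],
  [0,0,-30],
  [0,0,-30],
  [0,0,-15],
  [0,0,-5],
  [0,0,0],
  [15,0,0],
], claw=[20,20,20,20,20,20,20,20], twist=[0,0,0,0,0,0,0,0])

```text
clock: 18.1
eef_pos: [0.5345, -0.2157, 0.16]
orientation: [-179.9, -0.0, 86.8]
contact_force: [-0.1, 0.7, -0.7]
gripper_width: 0.027
grip_force: 30.0
```

Request:
arm_command([
  [30,0,0],
  [40,0,0],
  [40,0,0],
  [28,0,0],
  [12.3,0,0],
  [0,0,0],
  [0,0,12],
  [0,0,20],
], claw=[20,20,20,20,20,20,20,20], twist=[0,0,0,0,0,0,0,0])

```text
clock: 18.9
eef_pos: [0.5437, -0.0664, 0.1288]
orientation: [179.9, 0.0, 86.9]
contact_force: [0.6, 0.3, -1.8]
gripper_width: 0.027
grip_force: 30.0
```

Request:
arm_command([
  [0,0,18],
  [0,0,10],
  [0,0,4],
  [0,0,4],
  [0,0,4],
  [0,0,4],
  [0,0,4],
  [0,0,2.5],
], claw=[20,20,20,20,20,20,20,20], twist=[0,0,0,0,0,0,0,0])

```text
clock: 19.7
eef_pos: [0.5431, -0.0653, 0.0785]
orientation: [180.0, -0.0, 86.9]
contact_force: [-0.6, -0.2, -1.3]
gripper_width: 0.0271
grip_force: 30.0
```

Request:
arm_command([
  [0,0,1],
  [0,0,1],
  [0,0,0.7],
  [0,0,0.3],
  [0,0,0.3],
  [0,0,0.2],
  [0,0,0],
], claw=[20,20,20,20,20,20,20], twist=[0,0,0,0,0,0,0])

```text
clock: 20.4
eef_pos: [0.5431, -0.0654, 0.0751]
orientation: [-180.0, -0.0, 86.9]
contact_force: [0.2, 0.5, -1.7]
gripper_width: 0.0272
grip_force: 30.0
```

Request:
arm_command([
  [0,0,0.3],
  [0,0,0.3],
  [0,0,0],
  [0,0,0],
], claw=[20,20,20,20], twist=[0,0,0,0])

```text
clock: 20.8
eef_pos: [0.5432, -0.0654, 0.075]
orientation: [-180.0, -0.0, 86.9]
contact_force: [-4.0, 0.8, 9.2]
gripper_width: 0.0273
grip_force: 30.0
```

Request:
arm_command([
  [0,0,-0.4],
  [0,0,0],
  [0,0,0],
  [0,0,0],
  [0,0,0],
  [0,0,-15],
  [0,0,-30],
  [0,0,-25],
], claw=[30,50,70,91,91,91,91,91], twist=[0,0,0,0,0,0,0,0])

```text
clock: 21.6
eef_pos: [0.5432, -0.0654, 0.1469]
orientation: [180.0, 0.0, 86.9]
contact_force: [1.4, 0.1, 0.0]
gripper_width: 0.0834
grip_force: 0.0
```

Request:
arm_command([
  [-25,0,0],
  [-45,0,0],
  [-45,0,0],
  [-45,0,0],
  [-15,0,0],
  [0,0,0],
  [0,0,0],
  [0,0,0],
], claw=[91,91,91,91,91,91,91,91], twist=[0,0,0,0,0,0,0,0])

```text
clock: 22.4
eef_pos: [0.5337, -0.2389, 0.1452]
orientation: [-180.0, -0.0, 87.0]
contact_force: [0.5, -1.0, 0.5]
gripper_width: 0.0909
grip_force: 0.0
```

Run:
```python
from h import *
s=observe();T=pose(s);np.save('T2.npy',T);r=save('wrist','w2');print(s['eef_pos'])
cv2.imwrite('pics/w2c.png',r['img'][:,150:500,::-1])
print(px(r,(.5384,-.1538,.088),T))
```

```text
[ 0.53368286 -0.23894193  0.14516054]
[322.20846035 104.43575957]
```

View pics/w2c.png

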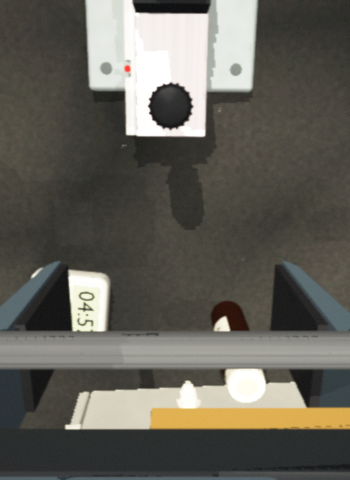

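The knob is at (321,106) against a predicted (322,104), so they agree to about 1 mm. Next I'll go over it, descend and grip.

Request:
arm_command([
  [35,0,0],
  [35,0,0],
  [15.5,0,0],
  [0,0,20],
  [0,0,35],
  [0,0,24],
  [0,0,10],
  [0,0,0],
], claw=[91,91,91,91,91,91,91,91], twist=[0,0,0,0,0,0,0,0])

```text
clock: 23.25
eef_pos: [0.5377, -0.1543, 0.055]
orientation: [-179.9, -0.0, 86.9]
contact_force: [0.1, 0.2, 0.4]
gripper_width: 0.0907
grip_force: 0.0
```

Request:
arm_command([
  [0,0,0],
  [0,0,0],
  [0,0,0],
  [0,0,0],
  [0,0,0],
  [0,0,0],
  [0,0,0],
  [0,0,0],
], claw=[15,15,15,15,15,15,15,15], twist=[0,0,0,0,0,0,0,0])

```text
clock: 24.05
eef_pos: [0.5382, -0.1548, 0.0559]
orientation: [-180.0, -0.0, 86.9]
contact_force: [-0.9, -0.4, -0.3]
gripper_width: 0.03
grip_force: 0.0
```

Request:
arm_command([
  [0,0,0],
  [0,0,0],
  [0,0,0],
  [0,0,0],
  [0,0,0],
], claw=[15,15,15,15,15], twist=[0,0,0,0,0])

```text
clock: 24.55
eef_pos: [0.5377, -0.1547, 0.0558]
orientation: [-179.9, -0.0, 86.9]
contact_force: [-6.0, -0.4, 4.4]
gripper_width: 0.0228
grip_force: 30.0
```

Run:
```python
from h import *
r=save('top','t2');s=save('scene','s2')
a=cv2.resize(r['img'][160:300,160:400,::-1],(400,233));b=cv2.resize(s['img'][120:320,230:400,::-1],(396,466))
o=np.zeros((466,796,3),np.uint8);o[:233,:400]=a;o[:,400:]=b;cv2.imwrite('pics/ts2.png',o)
```

```text
(no output)
```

View pics/ts2.png

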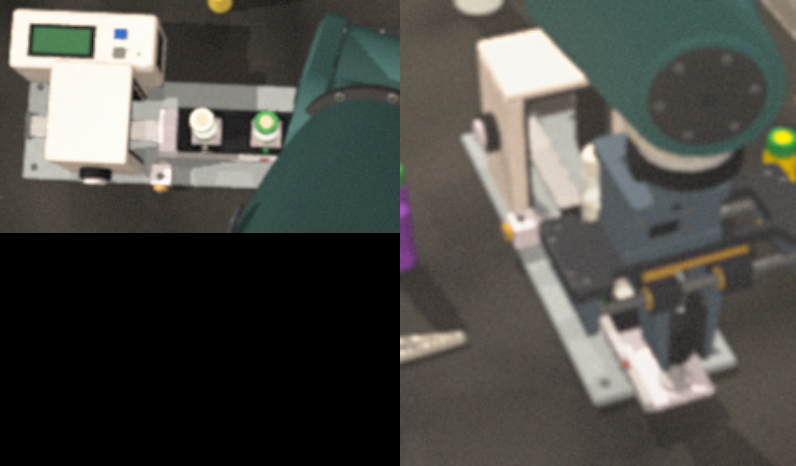

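Top view: white cap at (203,123) is in the hood-side well, green cap at (266,124) is in the other, and both are upright. The knob is gripped. I'll push to about 0.09, then creep.

Request:
arm_command([
  [4,-0.3,0],
  [12,0,0],
  [18,0,0],
  [20,0,0],
  [18,0,0],
  [12,0,0],
  [6,0,0],
  [0,0,0],
], claw=[15,15,15,15,15,15,15,15], twist=[0,0,0,0,0,0,0,0])

```text
clock: 25.45
eef_pos: [0.5432, -0.0641, 0.0559]
orientation: [180.0, -0.0, 86.9]
contact_force: [3.4, 6.9, -4.1]
gripper_width: 0.0231
grip_force: 30.0
```

Request:
arm_command([
  [1,0,0],
  [1,0,0],
  [1,0,0],
  [1,0,0],
  [1,0,0],
  [1,0,0],
], claw=[15,15,15,15,15,15], twist=[0,0,0,0,0,0])

```text
clock: 26.05
eef_pos: [0.5436, -0.0597, 0.056]
orientation: [179.9, 0.0, 86.9]
contact_force: [2.7, -7.4, -4.0]
gripper_width: 0.0231
grip_force: 30.0
```

Request:
arm_command([
  [1,0,0],
  [0,0,0],
], claw=[15,15], twist=[0,0])

```text
clock: 26.25
eef_pos: [0.5436, -0.0585, 0.056]
orientation: [179.9, 0.0, 86.9]
contact_force: [3.3, -3.4, -4.0]
gripper_width: 0.0231
grip_force: 30.0
```

Request:
arm_command([
  [1,0,0],
  [0,0,0],
], claw=[15,15], twist=[0,0])

```text
clock: 26.45
eef_pos: [0.5436, -0.0573, 0.0559]
orientation: [179.9, 0.0, 86.9]
contact_force: [3.7, -2.3, -4.9]
gripper_width: 0.0232
grip_force: 30.0
```

Request:
arm_command([
  [1,0,0],
  [0,0,0],
], claw=[15,15], twist=[0,0])

```text
clock: 26.65
eef_pos: [0.5437, -0.0563, 0.056]
orientation: [179.9, 0.0, 86.9]
contact_force: [4.2, -2.8, -4.0]
gripper_width: 0.0231
grip_force: 30.0
```

Request:
arm_command([
  [1,0,0],
  [0,0,0],
], claw=[15,15], twist=[0,0])

```text
clock: 26.85
eef_pos: [0.5438, -0.0553, 0.056]
orientation: [179.9, 0.0, 86.9]
contact_force: [3.7, -2.7, -4.8]
gripper_width: 0.0233
grip_force: 30.0
```

Request:
arm_command([
  [1,0,0],
  [0,0,0],
], claw=[15,15], twist=[0,0])

```text
clock: 27.05
eef_pos: [0.5439, -0.0543, 0.056]
orientation: [179.9, 0.0, 86.9]
contact_force: [4.9, -3.0, -4.4]
gripper_width: 0.0232
grip_force: 30.0
```

Request:
arm_command([
  [1,0.3,0],
  [0,0,0],
], claw=[15,15], twist=[0,0])

```text
clock: 27.25
eef_pos: [0.544, -0.0533, 0.0559]
orientation: [180.0, 0.0, 86.9]
contact_force: [2.4, -3.9, -4.2]
gripper_width: 0.0227
grip_force: 30.0
```

Request:
arm_command([
  [1,0,0],
  [0,0,0],
], claw=[15,15], twist=[0,0])

```text
clock: 27.45
eef_pos: [0.544, -0.0521, 0.0559]
orientation: [180.0, 0.0, 86.9]
contact_force: [4.2, -2.8, -3.9]
gripper_width: 0.0231
grip_force: 30.0
```

Request:
arm_command([
  [1,0,0],
  [0,0,0],
], claw=[15,15], twist=[0,0])

```text
clock: 27.65
eef_pos: [0.5441, -0.0511, 0.056]
orientation: [180.0, 0.0, 86.9]
contact_force: [3.7, -3.0, -4.0]
gripper_width: 0.0233
grip_force: 30.0
```

Request:
arm_command([
  [1,0,0],
  [0,0,0],
], claw=[15,15], twist=[0,0])

```text
clock: 27.85
eef_pos: [0.5441, -0.0501, 0.0559]
orientation: [180.0, 0.0, 86.9]
contact_force: [3.6, -4.1, -4.1]
gripper_width: 0.0232
grip_force: 30.0
```

Request:
arm_command([
  [1,0,0],
  [0,0,0],
], claw=[15,15], twist=[0,0])

```text
clock: 28.05
eef_pos: [0.5442, -0.049, 0.056]
orientation: [180.0, 0.0, 86.9]
contact_force: [3.8, -1.5, -4.0]
gripper_width: 0.0235
grip_force: 30.0
```

Request:
arm_command([
  [1,0,0],
  [0,0,0],
], claw=[15,15], twist=[0,0])

```text
clock: 28.25
eef_pos: [0.5443, -0.0479, 0.056]
orientation: [180.0, -0.0, 86.9]
contact_force: [4.6, -1.5, -4.2]
gripper_width: 0.0232
grip_force: 30.0
```

Request:
arm_command([
  [1,0,0],
  [0,0,0],
], claw=[15,15], twist=[0,0])

```text
clock: 28.45
eef_pos: [0.5443, -0.0468, 0.056]
orientation: [180.0, -0.0, 86.9]
contact_force: [5.9, 0.2, -5.9]
gripper_width: 0.0228
grip_force: 30.0
```

Request:
arm_command([
  [1,0,0],
  [0,0,0],
], claw=[15,15], twist=[0,0])

```text
clock: 28.65
eef_pos: [0.5444, -0.0457, 0.056]
orientation: [180.0, -0.0, 86.9]
contact_force: [5.1, 0.4, -4.9]
gripper_width: 0.0235
grip_force: 30.0
```

Request:
arm_command([
  [1,0,0],
  [0,0,0],
], claw=[15,15], twist=[0,0])

```text
clock: 28.85
eef_pos: [0.5444, -0.0447, 0.056]
orientation: [180.0, -0.0, 86.9]
contact_force: [5.7, 2.4, -6.1]
gripper_width: 0.0231
grip_force: 30.0
```

Request:
arm_command([
  [1,0,0],
  [0,0,0],
], claw=[15,15], twist=[0,0])

```text
clock: 29.05
eef_pos: [0.5445, -0.0436, 0.056]
orientation: [180.0, -0.0, 86.9]
contact_force: [5.5, 2.8, -5.5]
gripper_width: 0.0232
grip_force: 30.0
```

Request:
arm_command([
  [1,0,0],
  [0,0,0],
], claw=[15,15], twist=[0,0])

```text
clock: 29.25
eef_pos: [0.5446, -0.0427, 0.056]
orientation: [180.0, -0.0, 86.9]
contact_force: [5.1, 0.2, -5.9]
gripper_width: 0.0231
grip_force: 30.0
```

Request:
arm_command([
  [0.5,0,0],
  [0,0,0],
], claw=[15,15], twist=[0,0])

```text
clock: 29.45
eef_pos: [0.5446, -0.0425, 0.056]
orientation: [180.0, 0.0, 86.9]
contact_force: [4.8, -3.8, -5.4]
gripper_width: 0.0237
grip_force: 30.0
```

Request:
arm_command([
  [0.5,0,0],
  [0,0,0],
], claw=[15,15], twist=[0,0])

```text
clock: 29.65
eef_pos: [0.5446, -0.0423, 0.056]
orientation: [180.0, 0.0, 86.9]
contact_force: [4.3, -8.4, -5.2]
gripper_width: 0.0233
grip_force: 30.0
```

Request:
arm_command([
  [0.5,0,0],
  [0,0,0],
], claw=[15,15], twist=[0,0])

```text
clock: 29.85
eef_pos: [0.5446, -0.0421, 0.056]
orientation: [180.0, 0.1, 86.9]
contact_force: [4.5, -11.4, -5.5]
gripper_width: 0.0228
grip_force: 30.0
```

The force flipped sign at y ≈ -0.0427, so the ball is in the notch. I'll take off the excess push.

Request:
arm_command([
  [-0.6,0,0],
  [-0.5,0,0],
  [0,0,0],
], claw=[15,15,15], twist=[0,0,0])

```text
clock: 30.15
eef_pos: [0.5446, -0.0425, 0.056]
orientation: [180.0, -0.0, 86.9]
contact_force: [5.0, -1.8, -5.5]
gripper_width: 0.0237
grip_force: 30.0
```

Request:
arm_command([
  [0,0,0],
  [0,0,0],
  [0,0,0],
  [0,0,0],
], claw=[15,15,15,15], twist=[0,0,0,0])

```text
clock: 30.55
eef_pos: [0.5446, -0.0425, 0.056]
orientation: [180.0, -0.0, 86.9]
contact_force: [5.3, -0.8, -5.5]
gripper_width: 0.0231
grip_force: 30.0
```

```bash
python3 -c "
from station import *
print(close_job())"
```

```text
the job is handed in; nothing more can be done
None
```

The vials are swapped, with the white-capped blank home in the well nearest the hood and the green-capped sample in the other. The slide rests in the first notch, pushed in about 112 mm, and the knob is still gripped; I handed the job in at about 31 s, and no verdict was returned.

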